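Restock the jar rack, oldest at the front

ROBOT

A 6-joint arm with a two-finger parallel gripper is mounted at the origin on a cart in front of the work surface, level with it; the furniture and walls round the work are solid. World frame = base frame: x ahead of the robot, y to its left, z up, the work surface at z = 0. Lengths are in m, angles in rad, forces in N, time in s.
With the tool pointing down it reaches from about 0.225 to 0.725 m from the base axis. Payload 3.1 kg.
Tool frame: the origin (TCP) lies between the finger pads; the fingertips stand 11 mm ahead of it and the grasp point (between the pads) lies 8 mm behind it; z points along the fingers, y is the line along which they close (so a half turn about z gives the same grasp; the last joint's range is limited). The gripper opens to 85 mm and grips with 20 to 120 N. Pads are 22 mm wide; open, the fingers measure 114 mm over their backs; the gripper's body (76 mm by 85 mm) begins 54 mm behind the grasp point. The pads swing forward as they close: fully open they stand 13 mm farther back than shut.
Start: joints at [-1.451, 0.048, 0.099, 1.622, 0, 1.443], TCP at [0.129, -0.509, 0.242] pointing down, gripper open.
Joint ranges: [-2.91, 2.91], [-0.99, 1.94], [-1.21, 1.42], [-2.12, 2.29], [-1.49, 1.47], [-3.14, 3.14]. Speed limits (rad/s): [2.79, 2.79, 3.14, 3.14, 3.14, 3.14].

INTERFACE

Orientations are given as a rotation vector (axis times angle).
In Python, from cell import robot, snapshot, calibration gives the robot as it stands.
- The arm moves only by the tool jog_arm, never from a script. Its argument "rows" is a list of rows, each a list of 7 numbers: the finger opening in cm, from 0 to 8.54, then the shift along the tool's x, y, z in parts of the range, where 1.0 means 0.75 m, then the turn, a rotation vector about the tool's x, y, z in fractions of the full range, 1 being pi/2 rad. In form: [[jaw, dx, dy, dz, ax, ay, az], ...]. A call has 1 to 8 rows; each row is the pose to reach, as a shift and turn from the pose commanded when the call began, along the tool's axes at that moment; what a row does not reach only later rows make up. A row lasts 1/12 s, in which the tool goes at most 41.7 mm and 7.16 degrees, less where a joint would pass 70% of its speed; a pose out of reach is approached as far as the arm can. Shift and turn numbers lie between -1 and 1, and a call with a number outside is refused. A call with a gripper value outside its range is refused whole. The fingers move at their own pace and stop on an object; "newtons" is the grip in N (left out, the last holds). Time passes only in rows, so rows that repeat a pose let the fingers close. It gives the time, the measured TCP pose, the force, the opening and the grip force at its end, in the units of the state.
- robot.state(): the state, without advancing time (a new reading comes with each control period).
- snapshot(name): name is "scene" or "side" or "wrist"; returns (picture, depth): 400x640x3 uint8, red, green, blue; 400x640 float32, m along the optical axis (not along the pixel's ray), 0 where there is no reading.
- calibration(name): a dict with "mtx" (3x3 intrinsics, pixels), "R" (3x3) and "t" (3): a world point X has camera coordinates R X + t. Camera axes: x right, y down, z forward; pixel columns grow to the right and rows downward; lengths in m; the calibration is good to about 2 mm. A picture is of the moment at which its call begins: read the wrist's pose just before it. calibration takes no time and is no camera call; for the wrist camera it gives the pose at the moment of the call.
- robot.finish_job(): hands the job in; it is judged then, once.
The state is a dict: "t": time; "joint_positions": joint angles; "joint_velocities": joint speeds; "tau": joint torques, N m; "ee_pos": TCP position; "tool_rot": TCP orientation; "ft_force": force on the tool from outside, world axes, zero at the start; "ft_torque": the same for the moment, N m; "finger_gap": finger opening in m; "gripper_force": force on a finger pad.
Only numpy, scipy, OpenCV 4.12 (cv2) and the standard library are available. Lean on these libraries where they do the work, as an engineer would, in place of code of your own. Each camera call takes 0.05 s, during which the arm holds its last target. There are 200 camera calls.

TASK

Put the new jars away in the two-lane wooden rack, first in, first out: bring the jar that already stands in each lane forward, right up to the low front lip, and stand the new jars of its kind from the worktop behind it in the same lane (two tall yellow-capped spice jars, one squat red-lidded jar). Leave the salt shaker, the dropper bottle and the low white pot where they are: they do not belong in the rack. Keep every jar upright, and leave them all standing on the rack's floor.

Things in the scene. Friction and masses are not known exactly. Their poses are not given: they have to be found in the camera images.
- jar_rack: Fixed beech rack, 187x184 mm. Origin: centre of underside; x runs from low front lip (robot side) to back board, z up; yaw up to 0.4 rad. Floor z=14. Inside, lanes run from x=-84 (lip, top z=32) to x=84 (back, top z=58) mm between wire rails (top z=41): spice lane centred y=52, 59 mm wide, holds three; red-lid lane centred y=-43, 77 wide, holds two. The 17 mm gap between stays empty.
- spice_old: Spice jar: upright round clear jar, 45 mm across, 107 mm tall, with a mustard-yellow screw cap (the top 21 mm) and a reddish label; about 0.11 kg. Origin at the centre of its underside, z up. The old one: at the start it stands in the rack's spice lane, in the middle or towards the back; it belongs at the front.
- spice_new_a: Spice jar: upright round clear jar, 45 mm across, 107 mm tall, with a mustard-yellow screw cap (the top 21 mm) and a reddish label; about 0.11 kg. Origin at the centre of its underside, z up. New: stands on the worktop. The two new spice jars are alike and may go in either order.
- spice_new_b: Spice jar: upright round clear jar, 45 mm across, 107 mm tall, with a mustard-yellow screw cap (the top 21 mm) and a reddish label; about 0.11 kg. Origin at the centre of its underside, z up. New: stands on the worktop. The two new spice jars are alike and may go in either order.
- redlid_old: Squat round clear jar with grey contents, a cream label and a red screw lid, 60 mm across (lid 55 mm, the top 11 mm), 85 mm tall; about 0.25 kg. Origin at the centre of its underside, z up. The old one: at the start it stands in the rack's red-lid lane, towards the back; it belongs at the front.
- redlid_new: Squat round clear jar with grey contents, a cream label and a red screw lid, 60 mm across (lid 55 mm, the top 11 mm), 85 mm tall; about 0.25 kg. Origin at the centre of its underside, z up. New: stands on the worktop.
- salt_shaker: Look-alike, not for the rack: clear salt shaker with a domed grey cap with holes, 44 mm across, 90 mm tall, on the worktop. Origin at the centre of its underside.
- dropper_bottle: Look-alike, not for the rack: small brown bottle with a black dropper bulb, 33 mm across, 102 mm tall, on the worktop. Origin at the centre of its underside.
- low_pot: Look-alike, not for the rack: low round cream-white pot with a red band, 63 mm across, 34 mm tall, on the worktop. Origin at the centre of its underside.
Things that resemble listed ones, but are neither listed nor needed, are in the scene too. Leave any purple or turquoise look-alike of the spice_new_b alone.

How it is judged:
By the outcome, as a careful person would: the job done as asked, in the order asked, and still so for the second after the job is handed in, with the robot touching nothing.
It also fails if it takes over 120 s, if anything falls off the work surface, if the arm or the gripper's body presses on something with over 40 N, if the wrist force passes 120 N, or if a joint passes its speed limit or range.

## Working session

There is one attempt and no reset: what is moved stays moved. The work goes in short steps, Python scripts to look and compute and a tool call to move; the robot and the scene stay as the last step left them, time stands still between calls to the robot, and variables do not carry over. Pictures are saved under pics/ and viewed, at most 14 in all, crops included, and the job is handed in when it is done.

Besides the shell and the picture viewer there is one more tool, called after "Emit:" as name([rows], argument=value, ...), one row to a line, values as JSON. jog_arm: Moves the arm, as the interface text tells. Its arguments: {"type":"object","properties":{"rows":{"type":"array","items":{"type":"array","items":{"type":"number"}}},"newtons":{"type":"number"}},"required":["rows"]}

```bash
ls; mkdir -p pics
python3 - <<'E'
from cell import robot,snapshot,calibration
import cv2,numpy as np
print(robot.state())
for n in("scene","side"):
    p,d=snapshot(n); cv2.imwrite(f"pics/{n}0.png",p[:,:,::-1]); np.save(f"pics/{n}0.npy",d)
    c=calibration(n); print(n,c["mtx"].round(1).tolist(),(-c["R"].T@c["t"]).round(3),c["R"].round(2).tolist())
E
```

```text
pics
{'t': 0.0, 'joint_positions': array([-1.45081412e+00,  4.87199171e-02,  9.76070086e-02,  1.62199722e+00,
        3.40357214e-06,  1.44302441e+00]), 'joint_velocities': array([-1.18169306e-03,  1.76367677e-03, -9.40412614e-04,  9.09475384e-04,
       -4.60051440e-05, -2.57889729e-04]), 'tau': array([ 2.98228606e-04, -3.38785172e+01,  3.20015037e+01,  2.03439617e-02,
       -4.33961986e-06, -9.62836850e-07]), 'ee_pos': array([ 0.12867745, -0.5083884 ,  0.24113776]), 'tool_rot': array([-3.11522273e+00, -3.87890794e-01, -1.94877564e-05]), 'ft_force': array([-0.82398195,  0.22798098,  0.21136428]), 'ft_torque': array([ 0.0083557 , -0.00151616, -0.05607268]), 'gripper_force': 0.0, 'finger_gap': 0.08541439232153723}
scene [[504.5, 0.0, 324.5], [0.0, 504.5, 199.5], [0.0, 0.0, 1.0]] [-0.176  0.886  0.687] [[-0.79, -0.62, -0.02], [-0.31, 0.42, -0.85], [0.54, -0.66, -0.52]]
side [[396.3, 0.0, 318.8], [0.0, 396.3, 200.4], [0.0, 0.0, 1.0]] [0.306 0.89  0.679] [[-0.97, -0.25, -0.0], [-0.15, 0.57, -0.81], [0.2, -0.78, -0.59]]
```

View pics/scene0.png

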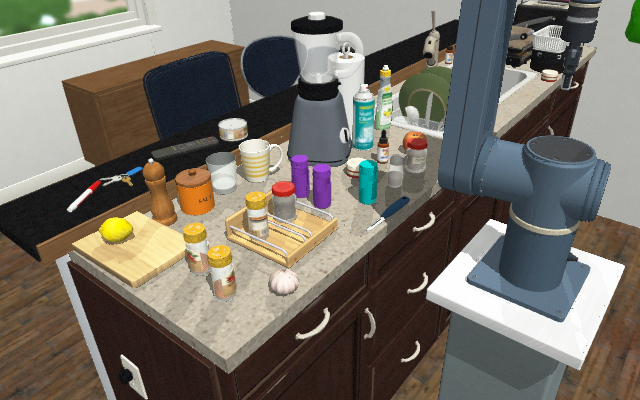

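View pics/side0.png

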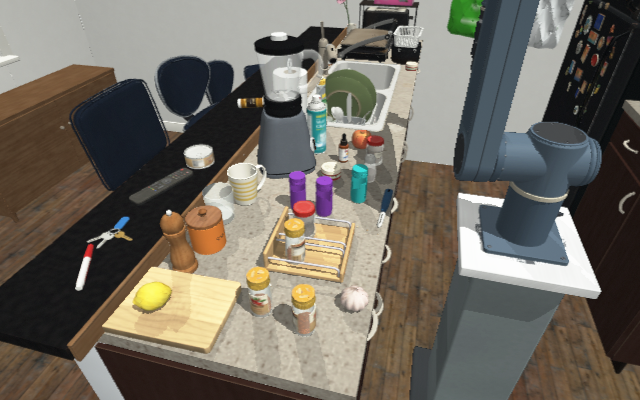

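The scene view shows the rack at about (283,230). The old spice jar is at (257,213) and the old red-lid at (284,200), both in the rack. The new spice jars are at (195,248) and (222,270), and the new red-lid is at (415,155) beside the salt shaker at (397,170). Purple and turquoise decoys stand near (300–370,180). Next I'll measure from depth.

```bash
cat > h.py <<'E'
from cell import robot,snapshot,calibration
import cv2,numpy as np
def cloud(n):
    c=calibration(n); p,d=snapshot(n); K=c["mtx"]
    v,u=np.mgrid[:400,:640]
    X=np.stack([(u-K[0,2])/K[0,0]*d,(v-K[1,2])/K[1,1]*d,d],-1)
    W=(X-c["t"])@c["R"]
    W[d<=0]=np.nan
    return p,W
def ortho(p,W,x0,x1,y0,y1,s=0.0015,zmax=.25):
    # image: up = +x, left = +y
    m=np.isfinite(W).all(-1)&(W[...,0]>x0)&(W[...,0]<x1)&(W[...,1]>y0)&(W[...,1]<y1)&(W[...,2]<zmax)&(W[...,2]>-.03)
    P=W[m];C=p[m];o=np.argsort(P[:,2]);P=P[o];C=C[o]
    im=np.zeros((int((x1-x0)/s)+1,int((y1-y0)/s)+1,3),np.uint8)
    for dv in(0,1):
        for du in(0,1):
            r=np.clip(((x1-P[:,0])/s).astype(int)+dv,0,im.shape[0]-1);q=np.clip(((y1-P[:,1])/s).astype(int)+du,0,im.shape[1]-1)
            im[r,q]=C[:,::-1]
    return im
E
python3 - <<'E'
from h import *
for n in("scene","side"):
    p,W=cloud(n)
    hsv=cv2.cvtColor(p,cv2.COLOR_RGB2HSV)
    for nm,lo,hi,(zl,zh) in(("yel",(15,120,90),(28,255,255),(.07,.135)),("red",(0,150,80),(6,255,255),(.06,.115)),("red2",(174,150,80),(180,255,255),(.06,.115)),("purp",(125,80,50),(155,255,255),(.02,.2)),("turq",(85,100,60),(100,255,255),(.02,.2))):
        m=(cv2.inRange(hsv,lo,hi)>0)&(W[...,2]>zl)&(W[...,2]<zh)&(W[...,0]<.85)
        k,l,st,ce=cv2.connectedComponentsWithStats(m.astype(np.uint8))
        for i in range(1,k):
            if st[i,4]>25:
                P=W[l==i]; zt=np.percentile(P[:,2],95); T=P[P[:,2]>zt-.006]
                # circle via min enclosing
                (cx,cy),r=cv2.minEnclosingCircle(T[:,:2].astype(np.float32))
                print(n,nm,ce[i].round(),"n",st[i,4],"zt %.3f"%zt,"c %.3f %.3f r %.3f"%(cx,cy,r),"bb",T[:,:2].min(0).round(3),T[:,:2].max(0).round(3))
    im=ortho(p,W,.15,.75,-.4,.55)
    cv2.imwrite(f"pics/o_{n}.png",im); print(im.shape)
    np.save(f"pics/W_{n}.npy",W); np.save(f"pics/p_{n}.npy",p)
E
```

```text
scene yel [255. 157.] n 28 zt 0.085 c 0.734 0.054 r 0.032 bb [0.71  0.032] [0.757 0.077]
scene yel [157. 188.] n 292 zt 0.133 c 0.775 0.336 r 0.019 bb [0.758 0.322] [0.788 0.352]
scene yel [192. 188.] n 73 zt 0.083 c 0.742 0.255 r 0.026 bb [0.722 0.233] [0.758 0.276]
scene yel [256. 201.] n 312 zt 0.124 c 0.534 0.247 r 0.024 bb [0.511 0.223] [0.557 0.27 ]
scene yel [194. 233.] n 374 zt 0.110 c 0.561 0.397 r 0.024 bb [0.538 0.374] [0.582 0.419]
scene yel [219. 256.] n 443 zt 0.110 c 0.462 0.417 r 0.023 bb [0.439 0.397] [0.483 0.439]
scene red [417. 143.] n 190 zt 0.089 c 0.423 -0.271 r 0.028 bb [ 0.395 -0.296] [ 0.45  -0.243]
scene red [283. 189.] n 295 zt 0.102 c 0.539 0.152 r 0.030 bb [0.511 0.125] [0.563 0.181]
scene purp [300. 173.] n 592 zt 0.110 c 0.592 0.031 r 0.023 bb [0.57 0.01] [0.615 0.054]
scene purp [321. 183.] n 659 zt 0.110 c 0.517 0.039 r 0.023 bb [0.494 0.016] [0.537 0.061]
scene turq [363. 120.] n 541 zt 0.155 c 0.623 -0.300 r 0.031 bb [ 0.595 -0.322] [ 0.65  -0.268]
scene turq [368. 179.] n 658 zt 0.109 c 0.435 -0.049 r 0.023 bb [ 0.413 -0.071] [ 0.457 -0.026]
(401,
[... 408 characters left out ...]
19 r 0.023 bb [0.438 0.397] [0.481 0.44 ]
side red [594.  60.] n 38 zt 0.106 c -0.502 -1.368 r 0.019 bb [-0.502 -1.387] [-0.499 -1.348]
side red [374. 140.] n 136 zt 0.086 c 0.423 -0.269 r 0.026 bb [ 0.397 -0.292] [ 0.447 -0.244]
side red [303. 209.] n 271 zt 0.100 c 0.538 0.154 r 0.028 bb [0.511 0.128] [0.561 0.181]
side purp [297. 186.] n 457 zt 0.107 c 0.590 0.034 r 0.024 bb [0.57 0.01] [0.613 0.057]
side purp [324. 193.] n 527 zt 0.107 c 0.516 0.038 r 0.024 bb [0.494 0.014] [0.535 0.061]
side turq [317. 124.] n 298 zt 0.152 c 0.624 -0.293 r 0.030 bb [ 0.595 -0.304] [ 0.653 -0.272]
side turq [359. 181.] n 497 zt 0.107 c 0.435 -0.047 r 0.023 bb [ 0.413 -0.069] [ 0.453 -0.024]
(401, 634, 3)
```

View pics/o_scene.png

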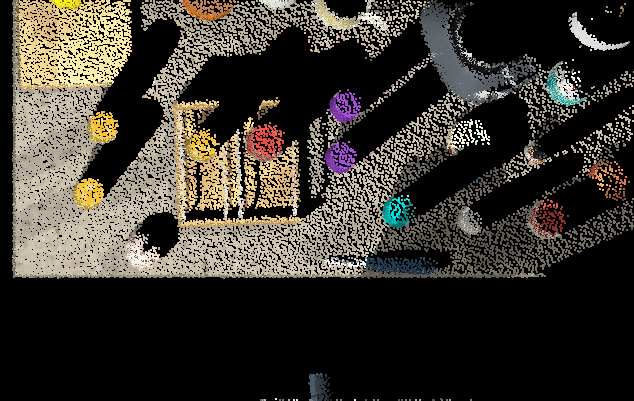

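Run:
```python
from h import *
from scipy.optimize import minimize
for n in("scene","side"):
    W=np.load(f"pics/W_{n}.npy");P=W[np.isfinite(W).all(-1)]
    m=(P[:,0]>.38)&(P[:,0]<.63)&(P[:,1]>.08)&(P[:,1]<.31)
    P=P[m]; q=P[(P[:,2]>.009)&(P[:,2]<.06)]
    print(n,np.histogram(P[:,2],np.arange(0,.07,.004)))
    for yaw in np.arange(-.02,.1,.01):
        R=np.array([[np.cos(yaw),np.sin(yaw)],[-np.sin(yaw),np.cos(yaw)]])
        a=q[:,:2]@R.T
        # sharpness: top-percentile extents + histogram peakiness
        h=lambda v:(np.histogram(v,np.arange(v.min(),v.max(),.002))[0]**2).sum()
        hi=a[q[:,2]>.0335]; l=a[(q[:,2]>.024)&(q[:,2]<.034)]
        print("%.2f"%yaw,h(a[:,0]),h(a[:,1]),"x",np.percentile(a[:,0],[.3,99.7]).round(4),"y",np.percentile(a[:,1],[.3,99.7]).round(4),"hiY",h(hi[:,1]),"lipX",h(l[:,0]))
```

```text
scene (array([1193,  117,  171, 1564,  565,  160,  153,  233,  234,  280,  339,
        100,  103,  102,  139,   74,   68]), array([0.   , 0.004, 0.008, 0.012, 0.016, 0.02 , 0.024, 0.028, 0.032,
       0.036, 0.04 , 0.044, 0.048, 0.052, 0.056, 0.06 , 0.064, 0.068]))
-0.02 251576 211052 x [0.4057 0.5945] y [0.1115 0.3008] hiY 23782 lipX 16652
-0.01 261916 215037 x [0.4085 0.5964] y [0.107 0.295] hiY 24928 lipX 17962
0.00 274302 217894 x [0.4113 0.5983] y [0.1026 0.2892] hiY 26475 lipX 19290
0.01 291242 222572 x [0.414  0.6002] y [0.098  0.2834] hiY 27753 lipX 21630
0.02 308937 226535 x [0.4166 0.6023] y [0.0932 0.2776] hiY 28170 lipX 24493
0.03 328998 228760 x [0.4188 0.6047] y [0.0885 0.2719] hiY 29514 lipX 25971
0.04 327293 228009 x [0.4206 0.6073] y [0.0834 0.2666] hiY 29824 lipX 28408
0.05 324614 226627 x [0.422  0.6094] y [0.0785 0.2617] hiY 29192 lipX 25001
0.06 296866 225664 x [0.4233 0.6117] y [0.0737 0.2571] hiY 28891 lipX 23772
0.07 278890 222940 x [0.4242 0.6141] y [0.0685 0.2526] hiY 27983 lipX 20788
0.08 260503 219555 x [0.425  0.6164] y [0.0636 0.2481] hiY 27074 lipX 189
[... 552 characters left out ...]
hiY 23756 lipX 9714
0.01 207966 202846 x [0.4135 0.6005] y [0.0991 0.2856] hiY 25157 lipX 10517
0.02 216535 208242 x [0.4161 0.6023] y [0.0946 0.2797] hiY 27319 lipX 11383
0.03 229193 211049 x [0.4185 0.6041] y [0.0901 0.274 ] hiY 28755 lipX 12393
0.04 224989 214171 x [0.4206 0.6059] y [0.0852 0.2683] hiY 28805 lipX 12809
0.05 224429 213008 x [0.4218 0.6083] y [0.0801 0.2632] hiY 28540 lipX 11517
0.06 208435 208836 x [0.4229 0.6105] y [0.0751 0.2586] hiY 27296 lipX 10755
0.07 197525 203231 x [0.424  0.6129] y [0.07   0.2542] hiY 25721 lipX 9779
0.08 190256 201217 x [0.4248 0.6152] y [0.0646 0.2497] hiY 24871 lipX 9099
0.09 186152 196736 x [0.4257 0.6174] y [0.0595 0.2453] hiY 22898 lipX 8243
```

```bash
cat >> h.py <<'E'
from scipy.spatial.transform import Rotation as Ro
YAW=.037
def r2w(x,y): return .5063+x*np.cos(YAW)-y*np.sin(YAW), .196+x*np.sin(YAW)+y*np.cos(YAW)
def w2r(x,y): a,b=x-.5063,y-.196; return a*np.cos(YAW)+b*np.sin(YAW), -a*np.sin(YAW)+b*np.cos(YAW)
def tgt(x,y,z,ang=YAW+np.pi):
    s=robot.state(); R0=Ro.from_rotvec(s["tool_rot"])
    R1=Ro.from_euler("z",ang)*Ro.from_euler("x",np.pi)
    d=R0.inv().apply(np.array([x,y,z])-s["ee_pos"])*100
    print("t %.2f"%s["t"],"d",d.round(2),"rv",(R0.inv()*R1).as_rotvec().round(3),"q",s["joint_positions"].round(2),"ee",s["ee_pos"].round(4),"rack",np.round(w2r(*s["ee_pos"][:2]),4),"F",s["ft_force"].round(1),s["gripper_force"],round(float(s["finger_gap"]),4))
E
python3 -c "
from h import *
print(w2r(.532,.2475),w2r(.5385,.153))
tgt(.5385,.153,.22)"
```

```text
(np.float64(0.027587475614998358), np.float64(0.05051406922028627)) (np.float64(0.03058732460270383), np.float64(-0.04416169803855859))
t 0.20 d [ 55.95 -54.08   2.25] rv [ 0.000e+00 -2.000e-03 -2.931e+00] q [-1.45  0.05  0.1   1.62 -0.    1.44] ee [ 0.1287 -0.5086  0.2416] rack [-0.4034 -0.6901] F [-0.2  0.8 -0.1] 0.0 0.0852
```

Units first: shifts go in shares of 0.75 m and turns go in shares of pi/2 rad. So 19 cm / 75 = 0.2533, -18 cm / 75 = -0.24, -0.98 rad / 1.5708 = -0.6239.

Emit:
jog_arm([
  [8.5, 0.2533, -0.24, 0, 0, 0, -0.6239],
  [8.5, 0.2533, -0.24, 0, 0, 0, -0.6239],
  [8.5, 0.2533, -0.24, 0, 0, 0, -0.6239],
  [8.5, 0.2533, -0.24, 0, 0, 0, -0.6239],
  [8.5, 0.2533, -0.24, 0, 0, 0, -0.6239],
  [8.5, 0.2533, -0.24, 0, 0, 0, -0.6239],
  [8.5, 0.2533, -0.24, 0, 0, 0, -0.6239],
  [8.5, 0.2533, -0.24, 0, 0, 0, -0.6239],
])

```text
t: 0.87
ee_pos: [0.2702, -0.2849, 0.2425]
tool_rot: [2.558, 1.824, 0.002]
ft_force: [0.1, -1.0, 0.4]
finger_gap: 0.0847
gripper_force: 0.0
```

```bash
python3 -c "
from h import *
tgt(.5385,.153,.22)"
```

```text
t 0.87 d [50.14 11.1   2.3 ] rv [ 1.00e-03  0.00e+00 -1.94e+00] q [-0.98 -0.3  -0.21  1.66  0.    0.92] ee [ 0.2702 -0.2849  0.2425] rack [-0.2537 -0.4719] F [ 0.1 -1.   0.4] 0.0 0.0847
```

To row units: 27 cm / 75 = 0.36, 6 cm / 75 = 0.08, -0.97 rad / 1.5708 = -0.6175.

Emit:
jog_arm([
  [8.5, 0.36, 0.08, 0, 0, 0, -0.6175],
  [8.5, 0.36, 0.08, 0, 0, 0, -0.6175],
  [8.5, 0.36, 0.08, 0, 0, 0, -0.6175],
  [8.5, 0.36, 0.08, 0, 0, 0, -0.6175],
  [8.5, 0.36, 0.08, 0, 0, 0, -0.6175],
  [8.5, 0.36, 0.08, 0, 0, 0, -0.6175],
  [8.5, 0.36, 0.08, 0, 0, 0, -0.6175],
  [8.5, 0.36, 0.08, 0, 0, 0, -0.6175],
])

```text
t: 1.53
ee_pos: [0.4178, -0.0496, 0.2419]
tool_rot: [-1.41, -2.807, -0.004]
ft_force: [-0.4, -0.6, -0.2]
finger_gap: 0.0849
gripper_force: 0.0
```

```bash
python3 -c "
from h import *
tgt(.5385,.153,.22)"
```

```text
t 1.53 d [ 9.05 21.77  2.25] rv [ 0.003 -0.    -0.968] q [-0.28 -0.22 -0.15  1.64  0.    0.65] ee [ 0.4178 -0.0496  0.2419] rack [-0.0975 -0.2421] F [-0.4 -0.6 -0.2] 0.0 0.0849
```

To row units: 21.8 cm / 75 = 0.2907, 9.05 cm / 75 = 0.1207, -0.968 rad / 1.5708 = -0.6162.

Emit:
jog_arm([
  [8.5, 0.1207, 0.2907, 0.0293, 0, 0, -0.6162],
  [8.5, 0.1207, 0.2907, 0.0293, 0, 0, -0.6162],
  [8.5, 0.1207, 0.2907, 0.0293, 0, 0, -0.6162],
  [8.5, 0.1207, 0.2907, 0.0293, 0, 0, -0.6162],
  [8.5, 0.1207, 0.2907, 0.0293, 0, 0, -0.6162],
  [8.5, 0.1207, 0.2907, 0.0293, 0, 0, -0.6162],
  [8.5, 0.1207, 0.2907, 0.0293, 0, 0, -0.6162],
  [8.5, 0.1207, 0.2907, 0.0293, 0, 0, -0.6162],
])

```text
t: 2.2
ee_pos: [0.5396, 0.1493, 0.2186]
tool_rot: [0.052, -3.138, 0.0]
ft_force: [-1.1, 0.2, 0.0]
finger_gap: 0.0846
gripper_force: 0.0
```

```bash
python3 -c "
from h import *
tgt(.5385,.153,.060)
p,d=snapshot('wrist'); cv2.imwrite('pics/w1.png',p[:,:,::-1])"
```

```text
t 2.20 d [ 0.06  0.38 15.86] rv [-0.    -0.003 -0.004] q [0.15 0.14 0.15 1.58 0.   0.12] ee [0.5396 0.1493 0.2186] rack [ 0.0316 -0.0479] F [-1.1  0.2  0. ] 0.0 0.0846
```

View pics/w1.png

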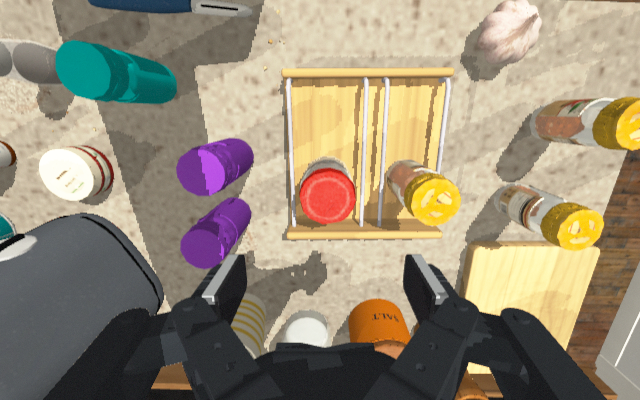

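The wrist view shows the whole rack: front lip at row 72, back at row 232, red lid at (328,195) and yellow cap at (432,198). I'll cross-check the positions with this depth before descending.

```bash
cat >> h.py <<'E'
def caps(n="wrist"):
    p,W=cloud(n); hsv=cv2.cvtColor(p,cv2.COLOR_RGB2HSV)
    for nm,rng,(zl,zh) in(("yel",[((15,120,90),(28,255,255))],(.09,.135)),("red",[((0,150,80),(6,255,255)),((172,150,80),(180,255,255))],(.078,.115))):
        m=sum(cv2.inRange(hsv,a,b) for a,b in rng)>0
        m=m&(W[...,2]>zl)&(W[...,2]<zh)&(W[...,0]<.72)
        k,l,st,ce=cv2.connectedComponentsWithStats(m.astype(np.uint8))
        for i in range(1,k):
            if st[i,4]>60:
                P=W[l==i]; zt=np.percentile(P[:,2],90); T=P[P[:,2]>zt-.005]
                c=(T[:,:2].min(0)+T[:,:2].max(0))/2
                print(n,nm,ce[i].round(),"zt %.3f"%zt,"c",c.round(4),"ext",np.ptp(T[:,:2],axis=0).round(3),"rack",np.round(w2r(*c),4))
    return p,W
E
python3 - <<'E'
from h import *
p,W=caps()
P=W[np.isfinite(W).all(-1)]
m=(P[:,0]>.38)&(P[:,0]<.64)&(P[:,1]>.07)&(P[:,1]<.32)&(P[:,2]>.009)&(P[:,2]<.06);P=P[m]
h=lambda v:(np.histogram(v,np.arange(v.min(),v.max(),.002))[0]**2).sum()
for y in np.arange(0,.08,.01):
    R=np.array([[np.cos(y),np.sin(y)],[-np.sin(y),np.cos(y)]]);a=P[:,:2]@R.T
    print(y,h(a[:,0]),h(a[:,1]))
x,y=w2r(P[:,0],P[:,1])
print(np.percentile(x,[.2,.5,1,99,99.5,99.8]).round(4),np.percentile(y,[.2,.5,1,99,99.5,99.8]).round(4))
rl=P[:,2]>.036; k=rl&(abs(x)<.08)&(x<0); print(np.histogram(y[k],np.arange(-.1,.1,.004)))
E
```

```text
wrist yel [619. 125.] zt 0.108 c [0.4609 0.4071] ext [0.042 0.029] rack [-0.0375  0.2126]
wrist yel [432. 198.] zt 0.123 c [0.531  0.2452] ext [0.043 0.044] rack [0.0265 0.0483]
wrist yel [572. 226.] zt 0.108 c [0.5592 0.3946] ext [0.044 0.045] rack [0.0602 0.1965]
wrist red [328. 195.] zt 0.101 c [0.5366 0.1504] ext [0.054 0.053] rack [ 0.0286 -0.0467]
0.0 6643719 5644554
0.01 6944601 5765787
0.02 7404125 5889285
0.03 7444839 5975048
0.04 8748961 6020098
0.05 7449950 5929815
0.06 7125797 5793195
0.07 6819775 5664531
[-0.1206 -0.1183 -0.1146  0.0898  0.0907  0.0917] [-0.0945 -0.0939 -0.093   0.1235  0.1258  0.1271]
(array([  0,   0,  87, 267,   0,   0,   0,   0,   0,   0,   0,   0,   0,
         0,   0,   0,   0,   0,   0,   0,   0,   0,   0, 268,  83,   0,
         0,   0, 142, 214,   0,   0,   0,   0,   0,   0,   0,   0,   0,
         0,   0,   0,   0,   0, 191, 190,   0,   0,   0]), array([-1.00000000e-01, -9.60000000e-02, -9.20000000e-02, -8.80000000e-02,
       -8.40000000e-02, -8.00000000e-02, -7.60000000e-02, -7.20000000e-02,
       -6.80000000e-02, -6.40000000e-02, -6.00000000e-02, -5.60000000e-02,
       -5.20000000e-02, -4.80000000e-02, -4.40000000e-02, -4.00000000e-02,
       -3.60000000e-02, -3.20000000e-02, -2.80000000e-02, -2.40000000e-02,
       -2.00000000e-02, -1.60000000e-02, -1.20000000e-02, -8.00000000e-03,
       -4.00000000e-03,  8.32667268e-17,  4.00000000e-03,  8.00000000e-03,
        1.20000000e-02,  1.60000000e-02,  2.00000000e-02,  2.40000000e-02,
        2.80000000e-02,  3.20000000e-02,  3.60000000e-02,  4.00000000e-02,
        4.40000000e-02,  4.80000000e-02,  5.20000000e-02,  5.60000000e-02,
        6.00000000e-02,  6.40000000e-02,  6.80000000e-02,  7.20000000e-02,
        7.60000000e-02,  8.00000000e-02,  8.40000000e-02,  8.80000000e-02,
        9.20000000e-02,  9.60000000e-02]))
```

```bash
sed -i 's/\.5063/.5053/g; s/\.196\b/.1945/g' h.py; python3 -c "
from h import *
tgt(.5375,.1517,.060)"
```

```text
t 2.30 d [ 0.16  0.37 15.95] rv [-0.    -0.001 -0.012] q [ 0.15  0.14  0.15  1.58 -0.    0.12] ee [0.5394 0.148  0.2195] rack [ 0.0324 -0.0477] F [-0.2 -0.6 -0.1] 0.0 0.0853
```

To row units: 15.9 cm / 75 = 0.212, 0.15 cm / 75 = 0.002.

Emit:
jog_arm([
  [8.5, 0.002, 0.004, 0.0533, 0, 0, 0],
  [8.5, 0.002, 0.004, 0.1067, 0, 0, 0],
  [8.5, 0.002, 0.004, 0.16, 0, 0, 0],
  [8.5, 0.002, 0.004, 0.1867, 0, 0, 0],
  [8.5, 0.002, 0.004, 0.212, 0, 0, 0],
  [8.5, 0.002, 0.004, 0.212, 0, 0, 0],
  [5.5, 0.002, 0.004, 0.212, 0, 0, 0],
  [5.5, 0.002, 0.004, 0.212, 0, 0, 0],
], newtons=25)

```text
t: 2.97
ee_pos: [0.5389, 0.1503, 0.0629]
tool_rot: [-0.036, 3.139, 0.001]
ft_force: [1.1, 0.8, 0.1]
finger_gap: 0.0637
gripper_force: 0.0
```

Emit:
jog_arm([
  [5.5, 0, 0, 0, 0, 0, 0],
  [5.5, 0, 0, 0, 0, 0, 0],
  [5.5, 0, 0, 0, 0, 0, 0],
  [5.5, 0, 0, 0, 0, 0, 0],
])

```text
t: 3.3
ee_pos: [0.5399, 0.1506, 0.064]
tool_rot: [-0.037, 3.137, 0.001]
ft_force: [-0.5, 0.8, 6.2]
finger_gap: 0.0565
gripper_force: 27.8
```

```bash
python3 -c "
from h import *
print(r2w(-.053,-.043)); tgt(*r2w(-.053,-.043),.063)
p,d=snapshot('side'); cv2.imwrite('pics/s2.png',p[100:300,200:440,::-1].repeat(2,0).repeat(2,1))"
```

```text
(np.float64(0.45392691137309743), np.float64(0.14956887754648887))
t 3.30 d [8.6  0.1  0.06] rv [ 0.     0.005 -0.013] q [ 0.15  0.17 -0.12  1.27 -0.    0.13] ee [0.5399 0.1506 0.064 ] rack [ 0.0329 -0.0451] F [-0.5  0.8  6.2] 27.77658431790769 0.0565
```

View pics/s2.png

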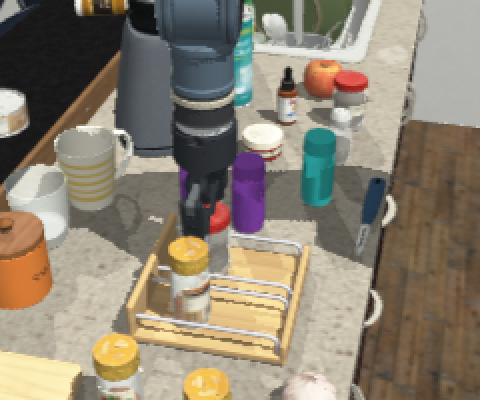

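To row units: 7.8 cm / 75 = 0.104, 7 cm / 75 = 0.0933, -0.01 rad / 1.5708 = -0.0064.

Emit:
jog_arm([
  [5.3, 0, 0, -0.008, 0, 0, 0],
  [5.3, 0, 0, -0.008, 0, 0, 0],
  [5.3, 0.0333, 0, -0.008, 0, 0, -0.0064],
  [5.3, 0.0667, 0, -0.008, 0, 0, -0.0064],
  [5.3, 0.0933, 0.0013, -0.008, 0, 0, -0.0064],
  [5.3, 0.104, 0.0013, -0.008, 0, 0, -0.0064],
  [5.3, 0.104, 0.0013, -0.008, 0, 0, -0.0064],
  [5.3, 0.104, 0.0013, -0.008, 0, 0, -0.0064],
], newtons=30)

```text
t: 4.02
ee_pos: [0.4602, 0.1495, 0.067]
tool_rot: [-0.054, 3.14, -0.0]
ft_force: [0.9, -0.0, -2.3]
finger_gap: 0.0565
gripper_force: 32.9
```

```bash
python3 -c "
from h import *
tgt(*r2w(-.053,-.043),.063)
p,d=snapshot('side'); cv2.imwrite('pics/s3.png',p[150:300,230:430,::-1].repeat(3,0).repeat(3,1))"
```

```text
t 4.02 d [0.63 0.03 0.4 ] rv [-0.     0.001 -0.003] q [ 0.18 -0.02 -0.32  1.27 -0.    0.14] ee [0.4602 0.1495 0.067 ] rack [-0.0467 -0.0433] F [ 0.9 -0.  -2.3] 32.91144836694002 0.0565
```

View pics/s3.png

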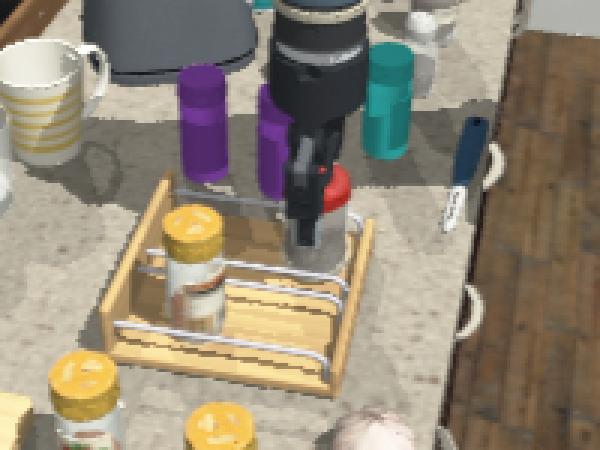

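To row units: 0.6 cm / 75 = 0.008, 0.5 cm / 75 = 0.0067.

Emit:
jog_arm([
  [5.3, 0, 0, 0.004, 0, 0, 0],
  [5.3, 0.0027, 0, 0.0053, 0, 0, 0],
  [5.3, 0.0053, 0, 0.0053, 0, 0, 0],
  [5.3, 0.0067, 0, 0.0053, 0, 0, 0],
  [5.3, 0.008, 0, 0.0053, 0, 0, 0],
  [5.3, 0.008, 0, 0.0053, 0, 0, 0],
])

```text
t: 4.57
ee_pos: [0.4547, 0.1494, 0.064]
tool_rot: [-0.054, 3.139, 0.0]
ft_force: [2.3, 0.4, 0.7]
finger_gap: 0.0563
gripper_force: 33.2
```

To row units: 0.2 cm / 75 = 0.0027, 0.1 cm / 75 = 0.0013.

Emit:
jog_arm([
  [5.3, 0.0013, 0, 0, 0, 0, 0],
  [5.3, 0.0027, 0, 0, 0, 0, 0],
  [5.3, 0.0027, 0, 0, 0, 0, 0],
])

```text
t: 4.82
ee_pos: [0.4537, 0.1494, 0.0644]
tool_rot: [-0.054, 3.137, 0.001]
ft_force: [4.2, -0.8, 1.7]
finger_gap: 0.0563
gripper_force: 33.3
```

To row units: 0.15 cm / 75 = 0.002, 0.1 cm / 75 = 0.0013.

Emit:
jog_arm([
  [5.3, 0.0013, 0, 0, 0, 0, 0],
  [5.3, 0.002, 0, 0, 0, 0, 0],
  [5.3, 0.002, 0, 0, 0, 0, 0],
])

```text
t: 5.07
ee_pos: [0.4531, 0.1494, 0.0647]
tool_rot: [-0.053, 3.135, 0.001]
ft_force: [7.0, 0.4, 1.1]
finger_gap: 0.056
gripper_force: 33.3
```

To row units: -11 cm / 75 = -0.1467, -7 cm / 75 = -0.0933.

Emit:
jog_arm([
  [6.0, 0, 0, 0, 0, 0, 0],
  [6.8, 0, 0, 0, 0, 0, 0],
  [7.4, 0, 0, 0, 0, 0, 0],
  [7.4, 0, 0, -0.04, 0, 0, 0],
  [7.4, 0, 0, -0.0933, 0, 0, 0],
  [7.4, 0, 0, -0.1467, 0, 0, 0],
  [7.4, -0.0667, 0.08, -0.1467, 0, 0, 0],
  [7.4, -0.0667, 0.08, -0.1467, 0, 0, 0],
])

```text
t: 5.73
ee_pos: [0.5004, 0.2116, 0.1777]
tool_rot: [-0.05, 3.134, 0.003]
ft_force: [1.0, -0.5, 0.2]
finger_gap: 0.0742
gripper_force: 0.0
```

Run:
```python
from h import *
tgt(.5315,.2463,.077)
for n in("scene","side","wrist"):p,W=caps(n)
cv2.imwrite('pics/w4.png',p[:,:,::-1])
tgt(.5315,.2463,.077)
```

```text
t 5.73 d [-3.15  3.35 10.1 ] rv [ 0.002  0.007 -0.005] q [0.28 0.08 0.01 1.49 0.   0.24] ee [0.5004 0.2116 0.1777] rack [-0.0043  0.0172] F [ 1.  -0.5  0.2] 0.0 0.0742
scene yel [256. 200.] zt 0.123 c [0.5333 0.2475] ext [0.045 0.044] rack [0.0299 0.0519]
scene yel [194. 233.] zt 0.109 c [0.5605 0.397 ] ext [0.044 0.042] rack [0.0626 0.2003]
scene yel [219. 256.] zt 0.109 c [0.4607 0.4171] ext [0.044 0.044] rack [-0.0363  0.2241]
scene red [417. 143.] zt 0.088 c [ 0.422  -0.2714] ext [0.052 0.05 ] rack [-0.1004 -0.4625]
scene red [312. 199.] zt 0.102 c [0.453  0.1506] ext [0.052 0.056] rack [-0.0539 -0.042 ]
side yel [294. 228.] zt 0.121 c [0.5316 0.2479] ext [0.044 0.044] rack [0.0282 0.0524]
side yel [258. 278.] zt 0.107 c [0.5596 0.3975] ext [0.042 0.043] rack [0.0618 0.2009]
side yel [303. 296.] zt 0.107 c [0.4601 0.4184] ext [0.042 0.044] rack [-0.0369  0.2254]
side red [375. 140.] zt 0.086 c [ 0.4211 -0.2684] ext [0.052 0.053] rack [-0.1013 -0.4595]
side red [337. 213.] zt 0.099 c [0.4519 0.1509] ext [0.052 0.056] rack [-0.055  -0.0416]
wrist yel [593. 177.] zt 0.109 c [0.4599 0.4157] ext [0.043 0.045] rack [-0.0372  0.2227]
wrist yel [363. 262.] zt 0.123 c [0.531  0.2441] ext [0.044 0.041] rack [0.0276 0.0486]
wrist yel [530. 287.] zt 0.108 c [0.559  0.3942] ext [0.044 0.044] rack [0.0611 0.1976]
wrist red [242. 153.] zt 0.101 c [0.4525 0.1488] ext [0.053 0.053] rack [-0.0545 -0.0437]
t 5.88 d [-3.53  3.32  9.39] rv [-0.001 -0.005 -0.   ] q [0.28 0.09 0.   1.49 0.   0.24] ee [0.4979 0.2119 0.1711] rack [-0.0068  0.0177] F [ 0.2 -0.6 -0.1] 0.0 0.0742
```

View pics/w4.png

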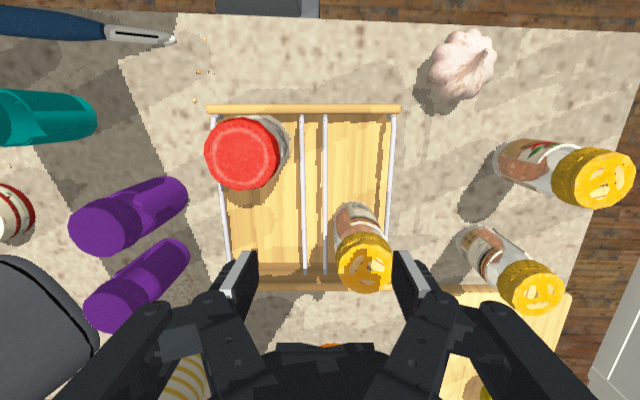

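The wrist view shows the red-lid jar at (242,153), tight against the lip and upright. Next is the old spice jar.

To row units: 9.8 cm / 75 = 0.1307, 7 cm / 75 = 0.0933.

Emit:
jog_arm([
  [7.4, -0.0467, 0.0447, 0, 0, 0, 0],
  [7.4, -0.0467, 0.0447, 0, 0, 0, 0],
  [7.0, -0.0467, 0.0447, 0.0533, 0, 0, 0],
  [7.0, -0.0467, 0.0447, 0.0933, 0, 0, 0],
  [7.0, -0.0467, 0.0447, 0.1307, 0, 0, 0],
  [7.0, -0.0467, 0.0447, 0.1307, 0, 0, 0],
  [4.0, -0.0467, 0.0447, 0.1307, 0, 0, 0],
  [4.0, -0.0467, 0.0447, 0.1307, 0, 0, 0],
], newtons=25)

```text
t: 6.55
ee_pos: [0.5324, 0.2452, 0.0769]
tool_rot: [-0.053, 3.14, 0.0]
ft_force: [0.3, 0.6, 1.6]
finger_gap: 0.0475
gripper_force: 0.0
```

Emit:
jog_arm([
  [4, 0, 0, 0, 0, 0, 0],
  [4, 0, 0, 0, 0, 0, 0],
  [4, 0, 0, 0, 0, 0, 0],
  [4, 0, 0, 0, 0, 0, 0],
])

```text
t: 6.88
ee_pos: [0.5334, 0.2459, 0.0774]
tool_rot: [-0.054, 3.138, 0.001]
ft_force: [0.1, 0.3, 3.5]
finger_gap: 0.0437
gripper_force: 26.1
```

```bash
python3 -c "
from h import *
tgt(*r2w(-.061,.052),.075)"
```

```text
t 6.88 d [9.1  0.14 0.21] rv [ 0.001  0.003 -0.003] q [ 0.32  0.23 -0.03  1.31 -0.    0.28] ee [0.5334 0.2459 0.0774] rack [0.03   0.0503] F [0.1 0.3 3.5] 26.059053264325485 0.0437
```

To row units: 8.5 cm / 75 = 0.1133, 8 cm / 75 = 0.1067.

Emit:
jog_arm([
  [4, 0, 0, -0.008, 0, 0, 0],
  [4, 0, 0, -0.008, 0, 0, 0],
  [4, 0.04, 0.0013, -0.008, 0, 0, 0],
  [4, 0.08, 0.0013, -0.008, 0, 0, 0],
  [4, 0.1067, 0.0013, -0.008, 0, 0, 0],
  [4, 0.1133, 0.0013, -0.008, 0, 0, 0],
  [4, 0.1133, 0.0013, -0.0027, 0, 0, 0],
  [4, 0.1133, 0.0013, 0, 0, 0, 0],
])

```text
t: 7.55
ee_pos: [0.4479, 0.2444, 0.0771]
tool_rot: [-0.054, 3.139, 0.003]
ft_force: [-5.4, -1.0, 16.0]
finger_gap: 0.0437
gripper_force: 26.3
```

Emit:
jog_arm([
  [4, 0.0027, 0, 0, 0, 0, 0],
  [4, 0.0053, 0, 0, 0, 0, 0],
  [4, 0.0067, 0, 0, 0, 0, 0],
  [4, 0.0067, 0, 0, 0, 0, 0],
])

```text
t: 7.88
ee_pos: [0.4452, 0.2442, 0.0771]
tool_rot: [-0.053, 3.135, 0.003]
ft_force: [2.7, 0.5, 5.6]
finger_gap: 0.0436
gripper_force: 25.7
```

To row units: 0.2 cm / 75 = 0.0027, 0.1 cm / 75 = 0.0013.

Emit:
jog_arm([
  [4, 0.0013, 0, 0, 0, 0, 0],
  [4, 0.0027, 0, 0, 0, 0, 0],
  [4, 0.0027, 0, 0, 0, 0, 0],
])

```text
t: 8.13
ee_pos: [0.4431, 0.244, 0.0771]
tool_rot: [-0.053, 3.135, 0.002]
ft_force: [2.8, 0.8, 5.1]
finger_gap: 0.0436
gripper_force: 25.8
```

To row units: 0.2 cm / 75 = 0.0027, 0.1 cm / 75 = 0.0013.

Emit:
jog_arm([
  [4, 0.0013, 0, 0, 0, 0, 0],
  [4, 0.0027, 0, 0, 0, 0, 0],
  [4, 0.0027, 0, 0, 0, 0, 0],
])

```text
t: 8.38
ee_pos: [0.4423, 0.244, 0.0773]
tool_rot: [-0.052, 3.133, 0.003]
ft_force: [5.7, 0.7, 3.6]
finger_gap: 0.0436
gripper_force: 25.2
```

To row units: 0.15 cm / 75 = 0.002, 0.1 cm / 75 = 0.0013.

Emit:
jog_arm([
  [4, 0.0013, 0, 0, 0, 0, 0],
  [4, 0.002, 0, 0, 0, 0, 0],
  [4, 0.002, 0, 0, 0, 0, 0],
])

```text
t: 8.63
ee_pos: [0.4414, 0.244, 0.0775]
tool_rot: [-0.052, 3.132, 0.003]
ft_force: [6.2, 1.7, 3.7]
finger_gap: 0.0437
gripper_force: 25.3
```

To row units: -11 cm / 75 = -0.1467, 8 cm / 75 = 0.1067.

Emit:
jog_arm([
  [5, -0.0013, 0, 0, 0, 0, 0],
  [6, -0.0013, 0, 0, 0, 0, 0],
  [6.5, -0.0013, 0, 0, 0, 0, 0],
  [6.5, -0.0013, 0, -0.04, 0, 0, 0],
  [6.5, 0, 0, -0.0933, 0, 0, 0],
  [6.5, 0, 0, -0.1467, 0, 0, 0],
  [7.4, 0, 0.0533, -0.1467, 0, 0, 0],
  [7.4, 0, 0.1067, -0.1467, 0, 0, 0],
])

```text
t: 9.3
ee_pos: [0.4358, 0.3235, 0.1887]
tool_rot: [-0.047, 3.137, 0.004]
ft_force: [1.7, 0.3, -0.9]
finger_gap: 0.074
gripper_force: 0.0
```

Run:
```python
from h import *
for n in("scene","wrist"):p,W=caps(n)
cv2.imwrite('pics/w5.png',p[:,:,::-1])
tgt(.460,.417,.060)
```

```text
scene yel [286. 213.] zt 0.123 c [0.444  0.2448] ext [0.045 0.046] rack [-0.0594  0.0525]
scene yel [194. 233.] zt 0.109 c [0.5611 0.3967] ext [0.045 0.043] rack [0.0633 0.2   ]
scene yel [219. 256.] zt 0.109 c [0.4612 0.4179] ext [0.046 0.045] rack [-0.0358  0.2249]
scene red [417. 143.] zt 0.088 c [ 0.4222 -0.2714] ext [0.049 0.053] rack [-0.1003 -0.4625]
scene red [312. 200.] zt 0.102 c [0.4531 0.1518] ext [0.053 0.052] rack [-0.0538 -0.0407]
wrist yel [217. 222.] zt 0.123 c [0.442  0.2441] ext [0.045 0.043] rack [-0.0614  0.0519]
wrist yel [421. 238.] zt 0.109 c [0.4592 0.4159] ext [0.042 0.044] rack [-0.0379  0.2229]
wrist yel [382. 327.] zt 0.108 c [0.5573 0.3918] ext [0.041 0.037] rack [0.0592 0.1952]
wrist red [115. 222.] zt 0.101 c [0.4522 0.1487] ext [0.054 0.055] rack [-0.0548 -0.0438]
t 9.40 d [-3.08  8.85 12.45] rv [ 0.002 -0.002  0.002] q [0.52 0.09 0.03 1.51 0.   0.48] ee [0.4329 0.3272 0.1844] rack [-0.0674  0.1353] F [-0.8  0.2  0.4] 0.0 0.0744
```

View pics/w5.png

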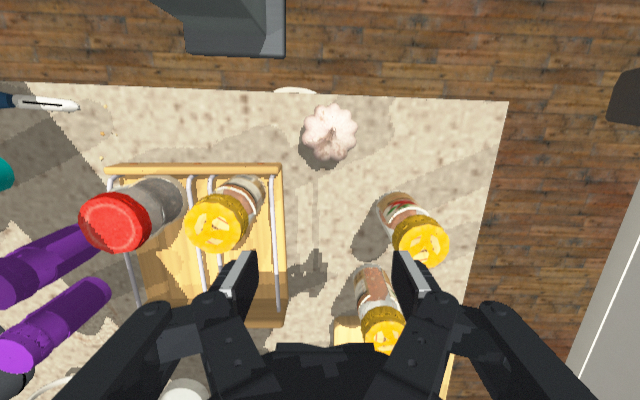

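Both old jars stand at the lip: the red lid at (115,222) and the yellow cap at (217,222). Next I'll pick new spice jar a at (421,238).

To row units: 12.3 cm / 75 = 0.164, 12 cm / 75 = 0.16.

Emit:
jog_arm([
  [7.4, -0.0387, 0.0533, 0, 0, 0, 0],
  [7.4, -0.0387, 0.1187, 0, 0, 0, 0],
  [7.4, -0.0387, 0.1187, 0, 0, 0, 0],
  [7.4, -0.0387, 0.1187, 0.0533, 0, 0, 0],
  [7.4, -0.0387, 0.1187, 0.1067, 0, 0, 0],
  [7.4, -0.0387, 0.1187, 0.16, 0, 0, 0],
  [7.4, -0.0387, 0.1187, 0.164, 0, 0, 0],
  [5, -0.0387, 0.1187, 0.164, 0, 0, 0],
])

```text
t: 10.07
ee_pos: [0.4559, 0.4098, 0.0569]
tool_rot: [0.053, -3.131, 0.012]
ft_force: [-0.2, 0.4, 0.6]
finger_gap: 0.0637
gripper_force: 0.0
```

To row units: -9 cm / 75 = -0.12, -5 cm / 75 = -0.0667.

Emit:
jog_arm([
  [4, 0, 0, 0, 0, 0, 0],
  [4, 0, 0, 0, 0, 0, 0],
  [4, 0, 0, 0, 0, 0, 0],
  [4, 0, 0, 0, 0, 0, 0],
  [4, 0, 0, 0, 0, 0, 0],
  [4, 0, 0, -0.0133, 0, 0, 0],
  [4, 0, 0, -0.0667, 0, 0, 0],
  [4, 0, 0, -0.12, 0, 0, 0],
])

```text
t: 10.73
ee_pos: [0.4578, 0.4115, 0.1506]
tool_rot: [0.054, -3.135, 0.007]
ft_force: [1.6, 1.3, -0.3]
finger_gap: 0.0438
gripper_force: 26.4
```

Run:
```python
from h import *
tgt(*r2w(-.0135,.0515),.15)
```

```text
t 10.73 d [ -2.64 -16.71   0.11] rv [-0.004 -0.006 -0.003] q [ 0.62  0.29  0.19  1.48 -0.    0.59] ee [0.4578 0.4115 0.1506] rack [-0.0395  0.2187] F [ 1.6  1.3 -0.3] 26.37777974596247 0.0438
```

Emit:
jog_arm([
  [4, -0.036, -0.0267, -0.0467, 0, 0, 0],
  [4, -0.0373, -0.0667, -0.0467, 0, 0, 0],
  [4, -0.0373, -0.12, -0.0467, 0, 0, 0],
  [4, -0.0373, -0.1733, -0.0467, 0, 0, 0],
  [4, -0.0373, -0.2173, -0.0467, 0, 0, 0],
  [4, -0.0373, -0.2227, -0.0467, 0, 0, 0],
  [4, -0.0373, -0.2227, -0.0133, 0, 0, 0],
  [4, -0.0373, -0.2227, 0, 0, 0, 0],
])

```text
t: 11.4
ee_pos: [0.4935, 0.2465, 0.1518]
tool_rot: [0.051, -3.141, -0.001]
ft_force: [-0.3, 0.1, -2.0]
finger_gap: 0.044
gripper_force: 26.4
```

Run:
```python
from h import *
tgt(*r2w(-.012,.0515),.074)
p,d=snapshot("scene");cv2.imwrite('pics/s6.png',p[150:300,180:380,::-1].repeat(3,0).repeat(3,1))
```

```text
t 11.40 d [ 0.21 -0.1   7.78] rv [ 0.    -0.    -0.004] q [ 0.34  0.12 -0.01  1.45  0.    0.31] ee [0.4935 0.2465 0.1518] rack [-0.0098  0.0524] F [-0.3  0.1 -2. ] 26.363181816414 0.044
```

View pics/s6.png

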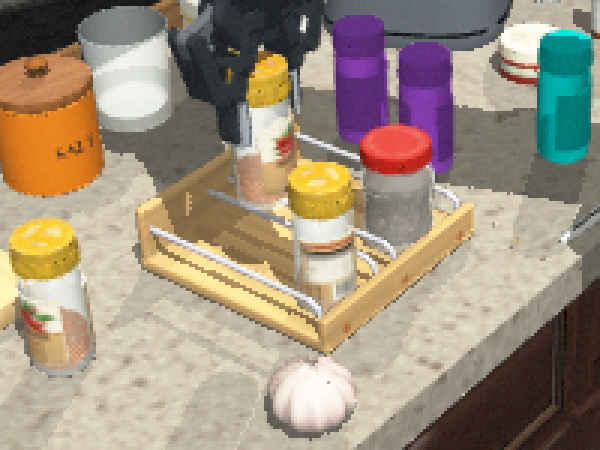

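The held jar hangs upright over the lane behind the front jar. Lowering it now.

To row units: 7.4 cm / 75 = 0.0987, 7.2 cm / 75 = 0.096.

Emit:
jog_arm([
  [4, 0.0027, -0.0013, 0.04, 0, 0, 0],
  [4, 0.0027, -0.0013, 0.08, 0, 0, 0],
  [4, 0.0027, -0.0013, 0.096, 0, 0, 0],
  [4, 0.0027, -0.0013, 0.0987, 0, 0, 0],
  [4, 0.0027, -0.0013, 0.0987, 0, 0, 0],
])

```text
t: 11.87
ee_pos: [0.491, 0.2467, 0.078]
tool_rot: [0.056, -3.139, 0.001]
ft_force: [0.1, -1.0, -1.5]
finger_gap: 0.0435
gripper_force: 25.6
```

To row units: 0.2 cm / 75 = 0.0027.

Emit:
jog_arm([
  [4, 0, 0, 0.0027, 0, 0, 0],
  [4, 0, 0, 0.0027, 0, 0, 0],
])

```text
t: 12.03
ee_pos: [0.4921, 0.2466, 0.0769]
tool_rot: [-0.055, 3.14, 0.0]
ft_force: [0.3, -0.3, -1.3]
finger_gap: 0.0437
gripper_force: 25.6
```

Emit:
jog_arm([
  [4, 0, 0, 0.0027, 0, 0, 0],
  [4, 0, 0, 0.0027, 0, 0, 0],
])

```text
t: 12.2
ee_pos: [0.4923, 0.2466, 0.0768]
tool_rot: [-0.054, 3.139, 0.001]
ft_force: [-2.0, 0.1, 5.6]
finger_gap: 0.0441
gripper_force: 26.0
```

Contact. Release, lift, and go toward jar b.

To row units: -11 cm / 75 = -0.1467, 8 cm / 75 = 0.1067.

Emit:
jog_arm([
  [5, 0, 0, 0, 0, 0, 0],
  [6, 0, 0, 0, 0, 0, 0],
  [6.5, 0, 0, 0, 0, 0, 0],
  [6.5, 0, 0, -0.04, 0, 0, 0],
  [6.5, 0, 0, -0.0933, 0, 0, 0],
  [6.5, 0, 0, -0.1467, 0, 0, 0],
  [7.4, -0.04, 0.0533, -0.1467, 0, 0, 0],
  [7.4, -0.08, 0.1067, -0.1467, 0, 0, 0],
])

```text
t: 12.87
ee_pos: [0.5422, 0.3152, 0.1906]
tool_rot: [-0.05, 3.132, 0.006]
ft_force: [0.5, -0.5, -0.3]
finger_gap: 0.074
gripper_force: 0.0
```

Run:
```python
from h import *
for n in("scene","wrist"):p,W=caps(n)
tgt(.5595,.3955,.060)
```

```text
scene yel [278. 210.] zt 0.123 c [0.4676 0.2463] ext [0.093 0.047] rack [-0.0357  0.0531]
scene yel [194. 233.] zt 0.109 c [0.5602 0.3963] ext [0.044 0.044] rack [0.0623 0.1997]
scene red [417. 143.] zt 0.089 c [ 0.4224 -0.272 ] ext [0.051 0.052] rack [-0.1001 -0.4631]
scene red [312. 199.] zt 0.102 c [0.4533 0.1494] ext [0.051 0.058] rack [-0.0537 -0.0432]
wrist yel [212.  69.] zt 0.123 c [0.4427 0.2435] ext [0.043 0.044] rack [-0.0607  0.0513]
wrist yel [222. 144.] zt 0.123 c [0.4917 0.2456] ext [0.044 0.044] rack [-0.0117  0.0516]
wrist yel [410. 228.] zt 0.109 c [0.559  0.3946] ext [0.044 0.043] rack [0.0611 0.198 ]
wrist red [93. 83.] zt 0.101 c [0.4526 0.1487] ext [0.054 0.055] rack [-0.0543 -0.0438]
t 12.97 d [-2.07  7.66 12.01] rv [ 0.001 -0.002 -0.   ] q [0.42 0.32 0.28 1.54 0.   0.39] ee [0.5419 0.3182 0.1801] rack [0.0411 0.1222] F [-1.1 -0.3 -1.8] 0.0 0.0737
```

To row units: 11.8 cm / 75 = 0.1573, 11.5 cm / 75 = 0.1533.

Emit:
jog_arm([
  [7.4, -0.0267, 0.0533, 0, 0, 0, 0],
  [7.4, -0.0267, 0.1027, 0, 0, 0, 0],
  [7.4, -0.0267, 0.1027, 0, 0, 0, 0],
  [7.4, -0.0267, 0.1027, 0.0533, 0, 0, 0],
  [7.4, -0.0267, 0.1027, 0.1067, 0, 0, 0],
  [7.4, -0.0267, 0.1027, 0.1533, 0, 0, 0],
  [7.4, -0.0267, 0.1027, 0.1573, 0, 0, 0],
  [5, -0.0267, 0.1027, 0.1573, 0, 0, 0],
])

```text
t: 13.63
ee_pos: [0.5535, 0.3901, 0.0621]
tool_rot: [0.054, -3.133, 0.007]
ft_force: [0.5, 0.4, 0.0]
finger_gap: 0.0634
gripper_force: 0.0
```

Emit:
jog_arm([
  [4, 0, 0, 0, 0, 0, 0],
  [4, 0, 0, 0, 0, 0, 0],
  [4, 0, 0, 0, 0, 0, 0],
  [4, 0, 0, 0, 0, 0, 0],
  [4, 0, 0, 0, 0, 0, 0],
])

```text
t: 14.05
ee_pos: [0.5585, 0.3931, 0.0696]
tool_rot: [-0.054, 3.136, 0.004]
ft_force: [-0.7, 0.6, 4.0]
finger_gap: 0.0437
gripper_force: 25.3
```

To row units: -12 cm / 75 = -0.16, -9 cm / 75 = -0.12.

Emit:
jog_arm([
  [4, 0, 0, -0.0133, 0, 0, 0],
  [4, 0, 0, -0.0667, 0, 0, 0],
  [4, 0, 0, -0.12, 0, 0, 0],
  [4, 0, 0, -0.16, 0, 0, 0],
  [4, 0, 0, -0.16, 0, 0, 0],
])

```text
t: 14.47
ee_pos: [0.56, 0.394, 0.197]
tool_rot: [-0.054, 3.128, 0.012]
ft_force: [0.5, 0.6, 1.5]
finger_gap: 0.0437
gripper_force: 25.8
```

Run:
```python
from h import *
tgt(*r2w(.036,.0515),.18)
```

```text
t 14.47 d [  2.58 -14.6    1.56] rv [ 0.007  0.014 -0.003] q [0.52 0.46 0.5  1.6  0.   0.48] ee [0.56  0.394 0.197] rack [0.062  0.1973] F [0.5 0.6 1.5] 25.793538680300117 0.0437
```

To row units: -14.6 cm / 75 = -0.1947, 1.5 cm / 75 = 0.02.

Emit:
jog_arm([
  [4, 0.0133, -0.04, 0, 0, 0, 0],
  [4, 0.0267, -0.0933, 0, 0, 0, 0],
  [4, 0.0347, -0.1467, 0, 0, 0, 0],
  [4, 0.0347, -0.1867, 0, 0, 0, 0],
  [4, 0.0347, -0.1947, 0.02, 0, 0, 0],
  [4, 0.0347, -0.1947, 0.0333, 0, 0, 0],
  [4, 0.0347, -0.1947, 0.0533, 0, 0, 0],
  [4, 0.0347, -0.1947, 0.0533, 0, 0, 0],
])

```text
t: 15.13
ee_pos: [0.5336, 0.2451, 0.1425]
tool_rot: [0.054, -3.135, 0.002]
ft_force: [-0.5, 0.4, -1.8]
finger_gap: 0.0433
gripper_force: 25.9
```

Run:
```python
from h import *
tgt(*r2w(.036,.0515),.086)
p,d=snapshot("scene");cv2.imwrite('pics/s7.png',p[150:300,180:380,::-1].repeat(3,0).repeat(3,1))
tgt(*r2w(.036,.0515),.086)
```

```text
t 15.13 d [-0.62  0.21  5.65] rv [-0.001 -0.006 -0.003] q [0.32 0.22 0.09 1.45 0.   0.28] ee [0.5336 0.2451 0.1425] rack [0.0301 0.0495] F [-0.5  0.4 -1.8] 25.850768303498626 0.0433
t 15.18 d [-0.57  0.17  5.78] rv [-0.001 -0.005 -0.002] q [0.32 0.22 0.09 1.45 0.   0.28] ee [0.534  0.2455 0.1438] rack [0.0306 0.0499] F [-0.4  0.  -0.5] 25.851271678693593 0.0439
```

View pics/s7.png

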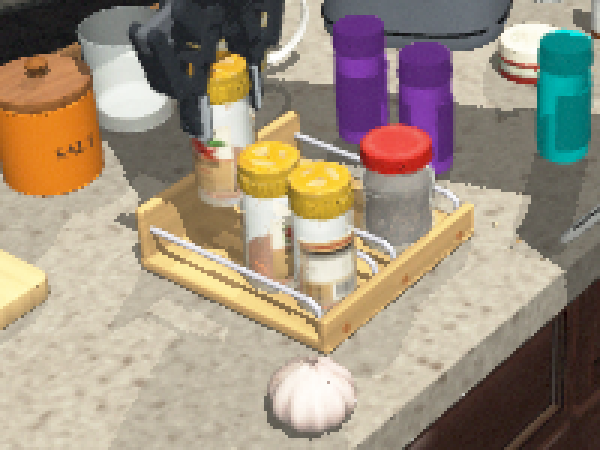

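The third spice jar hangs upright behind the second. I'll shift it 6 mm back and lower it.

To row units: 5.6 cm / 75 = 0.0747, 5 cm / 75 = 0.0667.

Emit:
jog_arm([
  [4, -0.008, 0.002, 0, 0, 0, 0],
  [4, -0.008, 0.002, 0.0333, 0, 0, 0],
  [4, -0.008, 0.002, 0.0667, 0, 0, 0],
  [4, -0.008, 0.002, 0.0747, 0, 0, 0],
  [4, -0.008, 0.002, 0.0747, 0, 0, 0],
])

```text
t: 15.6
ee_pos: [0.5402, 0.2471, 0.0881]
tool_rot: [0.055, -3.136, 0.002]
ft_force: [-0.0, 0.2, -1.1]
finger_gap: 0.0437
gripper_force: 25.9
```

To row units: 0.2 cm / 75 = 0.0027.

Emit:
jog_arm([
  [4, 0, 0, 0.0027, 0, 0, 0],
  [4, 0, 0, 0.0027, 0, 0, 0],
])

```text
t: 15.77
ee_pos: [0.5428, 0.2477, 0.09]
tool_rot: [-0.054, 3.138, 0.001]
ft_force: [-0.6, -0.5, 0.3]
finger_gap: 0.044
gripper_force: 25.9
```

To row units: 0.15 cm / 75 = 0.002.

Emit:
jog_arm([
  [4, 0, 0, 0.002, 0, 0, 0],
  [4, 0, 0, 0.002, 0, 0, 0],
])

```text
t: 15.93
ee_pos: [0.5426, 0.2474, 0.0883]
tool_rot: [-0.054, 3.139, 0.001]
ft_force: [1.0, -0.4, -1.1]
finger_gap: 0.0434
gripper_force: 25.9
```

Run:
```python
from h import *
tgt(.4225,-.2700,.200,0.037+np.pi)
```

```text
t 15.93 d [ 13.75 -51.29 -11.24] rv [ 0.001  0.002 -0.003] q [0.32 0.25 0.02 1.34 0.   0.28] ee [0.5426 0.2474 0.0883] rack [0.0393 0.0515] F [ 1.  -0.4 -1.1] 25.87369963992387 0.0434
```

Not yet in contact; a bit lower.

To row units: 0.2 cm / 75 = 0.0027, 0.1 cm / 75 = 0.0013.

Emit:
jog_arm([
  [4, 0.0013, 0, 0.0027, 0, 0, 0],
  [4, 0.0013, 0, 0.0027, 0, 0, 0],
  [4, 0.0013, 0, 0.0027, 0, 0, 0],
])

```text
t: 16.18
ee_pos: [0.5406, 0.2469, 0.0849]
tool_rot: [-0.054, 3.141, 0.0]
ft_force: [0.4, 0.7, -1.0]
finger_gap: 0.0436
gripper_force: 25.9
```

To row units: 0.2 cm / 75 = 0.0027.

Emit:
jog_arm([
  [4, 0, 0, 0.0027, 0, 0, 0],
  [4, 0, 0, 0.0027, 0, 0, 0],
  [4, 0, 0, 0.0027, 0, 0, 0],
])

```text
t: 16.43
ee_pos: [0.5411, 0.2471, 0.0836]
tool_rot: [-0.054, 3.14, 0.001]
ft_force: [-0.6, 0.2, 2.2]
finger_gap: 0.0436
gripper_force: 25.7
```

To row units: -12 cm / 75 = -0.16, -11 cm / 75 = -0.1467.

Emit:
jog_arm([
  [5, 0, 0, 0, 0, 0, 0],
  [6, 0, 0, 0, 0, 0, 0],
  [6.5, 0, 0, 0, 0, 0, 0],
  [6.5, 0, 0, -0.04, 0, 0, 0],
  [6.5, 0, 0, -0.0933, 0, 0, 0],
  [6.5, 0, 0, -0.1467, 0, 0, 0],
  [7.4, 0.0133, -0.0533, -0.16, 0, 0, 0],
  [8.5, 0.0267, -0.1067, -0.16, 0, 0, 0],
])

```text
t: 17.1
ee_pos: [0.5265, 0.1679, 0.2083]
tool_rot: [-0.06, 3.131, 0.003]
ft_force: [1.1, -1.0, 0.4]
finger_gap: 0.084
gripper_force: 0.0
```

Run:
```python
from h import *
for n in("scene","wrist"):p,W=caps(n)
tgt(.4225,-.2700,.200,0.037+np.pi)
```

```text
scene yel [269. 207.] zt 0.123 c [0.4939 0.2475] ext [0.147 0.049] rack [-0.0095  0.0533]
scene red [417. 143.] zt 0.088 c [ 0.4215 -0.2717] ext [0.053 0.055] rack [-0.1009 -0.4628]
scene red [312. 199.] zt 0.102 c [0.4533 0.1507] ext [0.054 0.056] rack [-0.0536 -0.0419]
wrist yel [438. 114.] zt 0.123 c [0.4426 0.2434] ext [0.043 0.044] rack [-0.0609  0.0512]
wrist yel [428. 201.] zt 0.123 c [0.5168 0.2466] ext [0.093 0.047] rack [0.0134 0.0516]
wrist red [316. 123.] zt 0.101 c [0.4529 0.1485] ext [0.053 0.054] rack [-0.0541 -0.044 ]
t 17.20 d [ 11.31 -42.93   0.49] rv [-0.003  0.001 -0.008] q [ 0.18  0.1   0.08  1.55 -0.    0.15] ee [0.523  0.1624 0.2039] rack [ 0.0165 -0.0327] F [0.5 0.4 0.3] 0.0 0.0848
```

To row units: -22 cm / 75 = -0.2933, 6 cm / 75 = 0.08.

Emit:
jog_arm([
  [8.5, 0.08, -0.2933, 0, 0, 0, 0],
  [8.5, 0.08, -0.2933, 0, 0, 0, 0],
  [8.5, 0.08, -0.2933, 0, 0, 0, 0],
  [8.5, 0.08, -0.2933, 0, 0, 0, 0],
  [8.5, 0.08, -0.2933, 0, 0, 0, 0],
  [8.5, 0.08, -0.2933, 0, 0, 0, 0],
])

```text
t: 17.7
ee_pos: [0.4698, -0.0586, 0.2023]
tool_rot: [0.048, -3.14, 0.002]
ft_force: [0.6, -0.1, 0.6]
finger_gap: 0.0849
gripper_force: 0.0
```

To row units: -20.9 cm / 75 = -0.2787, 5.4 cm / 75 = 0.072.

Emit:
jog_arm([
  [8.5, 0.072, -0.2787, 0, 0, 0, 0],
  [8.5, 0.072, -0.2787, 0, 0, 0, 0],
  [8.5, 0.072, -0.2787, 0, 0, 0, 0],
  [8.5, 0.072, -0.2787, 0, 0, 0, 0],
  [8.5, 0.072, -0.2787, 0, 0, 0, 0],
  [8.5, 0.072, -0.2787, 0, 0, 0, 0],
  [8.5, 0.072, -0.2787, 0, 0, 0, 0],
])

```text
t: 18.28
ee_pos: [0.4234, -0.2682, 0.2019]
tool_rot: [0.046, -3.14, -0.001]
ft_force: [0.3, 0.7, -0.1]
finger_gap: 0.0848
gripper_force: 0.0
```

Run:
```python
from h import *
p,W=caps("wrist");cv2.imwrite('pics/w8.png',p[:,:,::-1])
tgt(.4218,-.2700,.045,0.037+np.pi)
```

```text
wrist red [318. 196.] zt 0.087 c [ 0.4206 -0.2751] ext [0.054 0.054] rack [-0.102  -0.4662]
t 18.33 d [ 0.2  -0.38 15.71] rv [ 0.002 -0.001 -0.006] q [-0.7  -0.02 -0.05  1.54  0.   -0.73] ee [ 0.4238 -0.2664  0.2021] rack [-0.0984 -0.4576] F [ 0.2 -0.5  0.3] 0.0 0.085
```

View pics/w8.png

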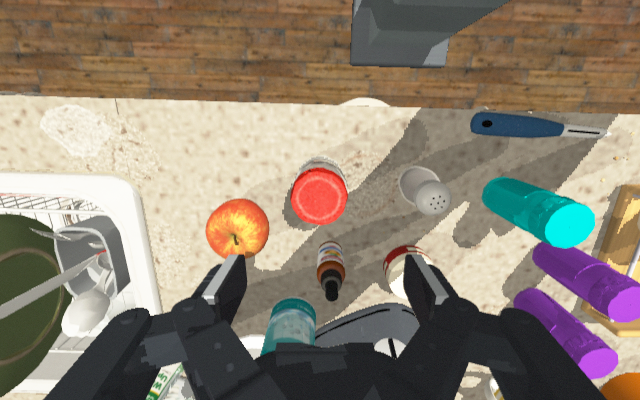

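The red-lid jar is centred at (318,196). The apple at (237,228) and the salt shaker at (425,190) leave enough room for the fingers. Descending with a slightly narrowed jaw.

To row units: 15.6 cm / 75 = 0.208, 14 cm / 75 = 0.1867.

Emit:
jog_arm([
  [7.8, 0.0027, -0.0067, 0.04, 0, 0, 0],
  [7.8, 0.0027, -0.0067, 0.0933, 0, 0, 0],
  [7.8, 0.0027, -0.0067, 0.1467, 0, 0, 0],
  [7.8, 0.0027, -0.0067, 0.1867, 0, 0, 0],
  [7.8, 0.0027, -0.0067, 0.208, 0, 0, 0],
  [7.8, 0.0027, -0.0067, 0.208, 0, 0, 0],
  [7.8, 0.0027, -0.0067, 0.208, 0, 0, 0],
])

```text
t: 18.92
ee_pos: [0.4222, -0.2686, 0.0458]
tool_rot: [0.058, -3.139, -0.004]
ft_force: [0.0, -0.8, 0.3]
finger_gap: 0.0778
gripper_force: 0.0
```

Emit:
jog_arm([
  [5.6, 0, 0, 0, 0, 0, 0],
  [5.6, 0, 0, 0, 0, 0, 0],
  [5.6, 0, 0, 0, 0, 0, 0],
  [5.6, 0, 0, 0, 0, 0, 0],
  [5.6, 0, 0, 0, 0, 0, 0],
  [5.6, 0, 0, 0, 0, 0, 0],
], newtons=30)

```text
t: 19.42
ee_pos: [0.4244, -0.2722, 0.0497]
tool_rot: [-0.054, 3.136, -0.004]
ft_force: [0.9, 1.9, 5.8]
finger_gap: 0.0565
gripper_force: 14.4
```

Emit:
jog_arm([
  [5.0, 0, 0, 0, 0, 0, 0],
  [5.0, 0, 0, 0, 0, 0, 0],
  [5, 0, 0, 0, 0, 0, 0],
])

```text
t: 19.67
ee_pos: [0.4244, -0.2721, 0.0499]
tool_rot: [-0.054, 3.136, -0.004]
ft_force: [-0.5, 1.6, 8.5]
finger_gap: 0.0554
gripper_force: 30.5
```

To row units: -14.5 cm / 75 = -0.1933, -12 cm / 75 = -0.16.

Emit:
jog_arm([
  [5, 0, 0, -0.0133, 0, 0, 0],
  [5, 0, 0, -0.0533, 0, 0, 0],
  [5, 0, 0, -0.1067, 0, 0, 0],
  [5, 0, 0, -0.16, 0, 0, 0],
  [5, 0, 0, -0.1933, 0, 0, 0],
  [5, 0, 0, -0.1933, 0, 0, 0],
])

```text
t: 20.17
ee_pos: [0.4251, -0.2735, 0.1998]
tool_rot: [-0.053, 3.132, -0.013]
ft_force: [0.4, -0.4, -2.2]
finger_gap: 0.0556
gripper_force: 32.8
```

Run:
```python
from h import *
tgt(*r2w(.022,-.043),.19)
```

```text
t 20.17 d [-11.81  42.22   0.72] rv [-0.009  0.009 -0.003] q [-0.7  -0.02 -0.06  1.52 -0.   -0.74] ee [ 0.4251 -0.2735  0.1998] rack [-0.0975 -0.4648] F [ 0.4 -0.4 -2.2] 32.848883788101375 0.0556
```

To row units: 21 cm / 75 = 0.28, 20 cm / 75 = 0.2667.

Emit:
jog_arm([
  [5, -0.0267, 0.0533, 0, 0, 0, 0],
  [5, -0.04, 0.1067, 0, 0, 0, 0],
  [5, -0.0533, 0.16, 0, 0, 0, 0],
  [5, -0.0667, 0.2133, 0, 0, 0, 0],
  [5, -0.08, 0.2667, 0, 0, 0, 0],
  [5, -0.08, 0.28, 0, 0, 0, 0],
  [5, -0.08, 0.28, 0, 0, 0, 0],
])

```text
t: 20.75
ee_pos: [0.4744, -0.0559, 0.1908]
tool_rot: [0.062, -3.139, -0.002]
ft_force: [-0.9, -0.2, -2.9]
finger_gap: 0.0555
gripper_force: 33.0
```

To row units: 21.2 cm / 75 = 0.2827, 20 cm / 75 = 0.2667.

Emit:
jog_arm([
  [5, -0.0267, 0.0533, 0, 0, 0, 0],
  [5, -0.04, 0.1067, 0, 0, 0, 0],
  [5, -0.0533, 0.16, 0, 0, 0, 0],
  [5, -0.0667, 0.2133, 0, 0, 0, 0],
  [5, -0.0773, 0.2667, 0, 0, 0, 0],
  [5, -0.0773, 0.2827, 0, 0, 0, 0],
  [5, -0.0773, 0.2827, 0, 0, 0, 0],
])

```text
t: 21.33
ee_pos: [0.5256, 0.1566, 0.1906]
tool_rot: [0.06, -3.139, -0.0]
ft_force: [-0.3, -1.5, -1.7]
finger_gap: 0.0555
gripper_force: 33.1
```

Run:
```python
from h import *
p,d=snapshot("side");cv2.imwrite('pics/s9.png',p[130:280,230:430,::-1].repeat(3,0).repeat(3,1))
tgt(*r2w(.022,-.043),.066)
```

```text
t 21.38 d [-0.34 -0.22 12.48] rv [-0.001 -0.002 -0.001] q [ 0.16  0.1   0.06  1.53 -0.    0.13] ee [0.5256 0.1547 0.1908] rack [ 0.0188 -0.0406] F [ 0.7 -1.3 -3.2] 33.12040048185736 0.0553
```

View pics/s9.png

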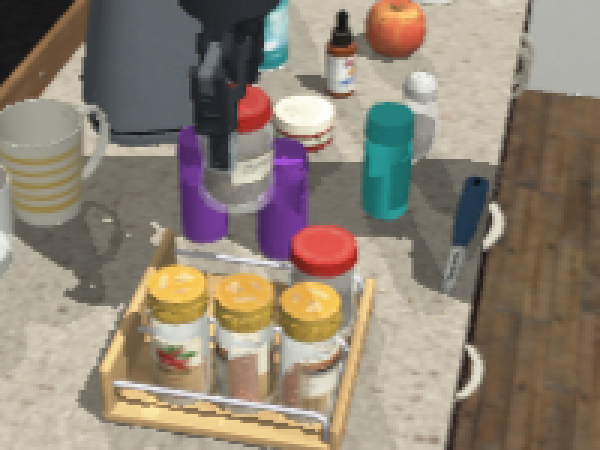

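Three spice jars stand in line, and the held red-lid jar is upright over its lane. Lowering it now.

Emit:
jog_arm([
  [5, -0.0053, -0.0027, 0, 0, 0, 0],
  [5, -0.0053, -0.0027, 0.0533, 0, 0, 0],
  [5, -0.0053, -0.0027, 0.1067, 0, 0, 0],
  [5, -0.0053, -0.0027, 0.1467, 0, 0, 0],
  [5, -0.0053, -0.0027, 0.1627, 0, 0, 0],
  [5, -0.0053, -0.0027, 0.1627, 0, 0, 0],
  [5, -0.0053, -0.0027, 0.1627, 0, 0, 0],
])

```text
t: 21.97
ee_pos: [0.5305, 0.1513, 0.0702]
tool_rot: [-0.05, 3.141, -0.001]
ft_force: [0.3, -0.3, -1.6]
finger_gap: 0.0549
gripper_force: 32.7
```

Emit:
jog_arm([
  [5, 0, 0, 0.0027, 0, 0, 0],
  [5, 0, 0, 0.0027, 0, 0, 0],
  [5, 0, 0, 0.0027, 0, 0, 0],
])

```text
t: 22.22
ee_pos: [0.5314, 0.1528, 0.0697]
tool_rot: [-0.053, 3.138, 0.001]
ft_force: [1.4, 0.5, -1.4]
finger_gap: 0.0555
gripper_force: 32.7
```

To row units: 0.2 cm / 75 = 0.0027.

Emit:
jog_arm([
  [5, 0, 0, 0.0027, 0, 0, 0],
  [5, 0, 0, 0.0027, 0, 0, 0],
  [5, 0, 0, 0.0027, 0, 0, 0],
])

```text
t: 22.47
ee_pos: [0.53, 0.153, 0.066]
tool_rot: [-0.054, 3.141, -0.0]
ft_force: [-0.3, 0.6, -2.0]
finger_gap: 0.0557
gripper_force: 32.7
```

To row units: 0.2 cm / 75 = 0.0027.

Emit:
jog_arm([
  [5, 0, 0, 0.0027, 0, 0, 0],
  [5, 0, 0, 0.0027, 0, 0, 0],
  [5, 0, 0, 0.0027, 0, 0, 0],
])

```text
t: 22.72
ee_pos: [0.5299, 0.1529, 0.0637]
tool_rot: [0.054, -3.141, 0.0]
ft_force: [-0.0, -0.4, -1.4]
finger_gap: 0.0557
gripper_force: 32.7
```

To row units: 0.2 cm / 75 = 0.0027.

Emit:
jog_arm([
  [5, 0, 0, 0.0027, 0, 0, 0],
  [5, 0, 0, 0.0027, 0, 0, 0],
  [5, 0, 0, 0.0027, 0, 0, 0],
])

```text
t: 22.97
ee_pos: [0.5301, 0.153, 0.0637]
tool_rot: [-0.054, 3.14, 0.0]
ft_force: [-3.3, 0.3, 5.7]
finger_gap: 0.0554
gripper_force: 33.3
```

Contact. Release, lift clear and check.

To row units: -16 cm / 75 = -0.2133, -15 cm / 75 = -0.2.

Emit:
jog_arm([
  [6, 0, 0, 0, 0, 0, 0],
  [7, 0, 0, 0, 0, 0, 0],
  [7.4, 0, 0, 0, 0, 0, 0],
  [7.4, 0, 0, -0.04, 0, 0, 0],
  [7.4, 0, 0, -0.0933, 0, 0, 0],
  [7.4, 0, 0, -0.1467, 0, 0, 0],
  [7.4, 0, 0, -0.2, 0, 0, 0],
  [7.4, 0, 0, -0.2133, 0, 0, 0],
])

```text
t: 23.63
ee_pos: [0.5331, 0.1533, 0.2298]
tool_rot: [-0.054, 3.129, 0.003]
ft_force: [2.4, 1.5, 1.4]
finger_gap: 0.0738
gripper_force: 0.0
```

Run:
```python
from h import *
p,W=caps("scene")
p,W=caps("wrist")
q,d=snapshot("side")
cv2.imwrite('pics/f.png',np.hstack([cv2.resize(p,(400,250))[:,:,::-1],cv2.resize(q[130:280,230:430],(400,250))[:,:,::-1]]))
tgt(.5,.15,.2)
```

```text
scene yel [269. 207.] zt 0.123 c [0.4945 0.2469] ext [0.146 0.048] rack [-0.0089  0.0527]
scene red [286. 190.] zt 0.102 c [0.5278 0.1546] ext [0.055 0.051] rack [ 0.021  -0.0407]
scene red [312. 200.] zt 0.102 c [0.4534 0.1497] ext [0.053 0.056] rack [-0.0535 -0.0428]
wrist yel [435. 100.] zt 0.123 c [0.4424 0.2432] ext [0.043 0.043] rack [-0.0611  0.051 ]
wrist yel [428. 158.] zt 0.123 c [0.4918 0.2452] ext [0.043 0.044] rack [-0.0116  0.0511]
wrist yel [424. 210.] zt 0.123 c [0.5421 0.2485] ext [0.043 0.043] rack [0.0387 0.0526]
wrist red [323. 108.] zt 0.101 c [0.453  0.1487] ext [0.053 0.053] rack [-0.0539 -0.0439]
wrist red [324. 185.] zt 0.101 c [0.5255 0.1518] ext [0.053 0.054] rack [ 0.0186 -0.0434]
t 23.78 d [ 3.12 -0.2   2.3 ] rv [ 0.     0.003 -0.003] q [ 0.16  0.11  0.13  1.58 -0.    0.13] ee [0.5311 0.153  0.2231] rack [ 0.0242 -0.0424] F [-0.6  0.3 -0.1] 0.0 0.0742
```

View pics/f.png

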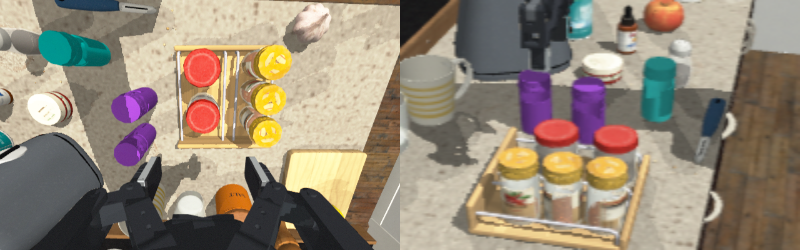

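All five jars stand upright in their lanes: red lids at (202,68) and (202,115), yellow caps at (270,60), (268,98) and (265,132). The gripper is clear of everything.

```bash
python3 -c "
from cell import robot
print(robot.finish_job())"
```

```text
the job is handed in; nothing more can be done
None
```

I handed in the job at about 24 s: both old jars are at the front lip (within about 1 mm by camera), the new jars stand upright behind them in their lanes, and nothing else was moved.

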